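# Hold the detector head over the instrument's window for a non-contact reading

### The arm

A 6-joint arm with a two-finger parallel gripper is mounted at the origin on the work surface. World frame = base frame: x ahead of the robot, y to its left, z up, the work surface at z = 0. Lengths are in m, angles in rad, forces in N, time in s.
With the tool pointing down it reaches from about 0.35 to 0.775 m from the base axis. Payload 7.3 kg.
Tool frame: the origin (TCP) lies at the centre of the arm's flange, where the gripper is bolted on; the fingertips stand 178 mm ahead of it and the grasp point (between the pads) lies 159 mm ahead of it; z points along the fingers, x is the direction in which the jaws open and shut, and the axes are right-handed (so a half turn about z gives the same grasp; the last joint's range is limited). The gripper opens to 92 mm and grips with 3 to 60 N. Pads are 19 mm wide; open, the fingers measure 130 mm over their backs; the gripper's body (75 mm by 190 mm) begins 47 mm behind the grasp point.
Start: joints at [-1.281, 0.342, 1.524, -0, 1.275, -0.146], TCP at [0.222, -0.476, 0.405] pointing down, gripper open.
Joint ranges: [-2.53, 2.53], [-0.77, 2.02], [0.04, 2.7], [-1, 4.14], [0.28, 2.66], [-3.11, 3.11]. Speed limits (rad/s): [2.57, 2.57, 3.14, 3.14, 3.14, 3.14].

### API

Orientations are given as a unit quaternion [x, y, z, w].
In Python, from plant import telemetry, eyes, order gives the robot as it stands.
- The arm moves only by the tool servo_tool, never from a script. Its argument "motion" is a list of rows, each an object of numbers: "jaw": the closure, from 0 (fully open) to 1 (shut); "x", "y", "z": the shift along the world's x, y, z in mm; "turn": the turn about the world's z in rad. A call has 1 to 8 rows; each row is the pose to reach, as a shift and turn from the pose commanded when the call began; what a row does not reach only later rows make up. A row lasts 1/12 s, in which the tool goes at most 41.7 mm and 7.16 degrees, less where a joint would pass 70% of its speed; a pose out of reach is approached as far as the arm can. A call with a gripper value outside its range is refused whole. The fingers move at their own pace and stop on an object; "squeeze" is the grip in N (left out, the last holds). Time passes only in rows, so rows that repeat a pose let the fingers close. It gives the time, the measured TCP pose, the force and the opening at its end, in the units of the state.
- telemetry.state(): the state, without advancing time (a new reading comes with each control period).
- eyes.snapshot(name): name is "scene" or "top" or "wrist"; returns the picture (420x560x3 uint8, blue, green, red); there is no depth.
- eyes.get_calibration(name): a dict with "camera_matrix" (3x3 intrinsics, pixels), "R" (3x3) and "t" (3): a world point X has camera coordinates R X + t. Camera axes: x right, y down, z forward; pixel columns grow to the right and rows downward; lengths in m; the calibration is good to about 2 mm. The wrist camera is an equidistant fisheye: a pixel r from the principal point sees the ray r / f radians off the axis. A picture is of the moment at which its call begins: read the wrist's pose just before it. get_calibration takes no time and is no camera call; for the wrist camera it gives the pose at the moment of the call.
- order.hand_in(): hands the job in, once; it reports no verdict.
The state is a dict: "clock": time; "q": joint angles; "joint_velocities": joint speeds; "joint_efforts": joint torques, N m; "tcp_pos": TCP position; "orientation": TCP orientation; "wrist_force": force on the tool from outside, world axes, zero at the start; "ft_torque": the same for the moment, N m; "grip_width": opening from 0.0 (shut) to 1.0 (fully open).
Only numpy, scipy, OpenCV 4.12 (cv2) and the standard library are available. Lean on these libraries where they do the work, as an engineer would, in place of code of your own. Each camera call takes 0.05 s, during which the arm holds its last target.

### The job

First push the instrument's sliding carriage away from you until you feel it come up firmly against its end stop. Then pick up the detector head from its rubber pad, carry it over the connector panel without hitting the panel, and finish while still holding the head level, centred over the carriage's window, lengthwise with it, and hovering about 10 mm above the window frame; the head must never touch the instrument. Leave the carriage at its stop and the other things on the bench where they are.

Things in the scene. Friction and masses are not known exactly. Their poses are not given: they have to be found in the camera images.
- instrument: The fixed instrument base: a bare aluminium plate 250 x 150 x 18 mm with two steel rails along its x axis and two dark stop blocks at its +x end. The origin is on the bench, on the centre line, 150 mm from the plate's -x end and 100 mm from its +x end. Its x axis is the carriage's sliding direction and points roughly away from the robot; z is up. It stands on either side (left or right) of the connector panel, the pad on the other.
- carriage (a joint): Travel in m of the carriage along the instrument's +x: it starts between 0.005 and 0.04 and comes against the fixed end stop at 0.080. It slides stiffly (about 2.5 N of friction) and stays where it is left. The carriage is an aluminium plate 130 x 120 x 16 mm, top face 44 mm above the bench, carrying the window and the push tab.
- push_tab (a point): Centre of the upright push tab at the carriage's near (-x) end: an aluminium plate 12 mm thick along the slide, 40 mm wide across it and 45 mm tall, from the carriage's top face (44 mm above the bench) to 89 mm above the bench. This point is 66.5 mm above the bench. Axes as the instrument's. Push its -x face, or pinch it.
- window (a point): Centre of the window, at the height of the top of its dark steel frame (56 mm above the bench); moves with the carriage, 73 mm on from the push tab along +x. The frame is 92 mm long (x) by 62 mm wide (y) outside, standing 12 mm above the carriage; the glass lies 6 mm below the frame's top. Axes as the instrument's.
- head: The detector head, about 0.25 to 0.5 kg, loose on the pad: a lower block 80 mm long (x) by 50 mm wide (y) by 30 mm high, with a grey grip ridge on top, centred, 50 mm long (x) by 24 mm wide (y), from 30 to 66 mm above the underside. The origin is the centre of its underside, z up. A short brass connector (6 mm) marks its -x end; either end may point either way at the finish. Grip the ridge across its 24 mm width from above.
- pad: Black rubber pad 150 x 120 x 6 mm fixed on the bench, the head rests on it. Origin at the centre of its underside.
- panel: The obstacle: a fixed upright aluminium connector panel between pad and instrument, 260 mm long (its x axis, roughly away from the robot), 36 mm thick at the foot, 42 mm over the connectors on both faces, 100 mm high. Origin at the centre of its underside.
- control_box: Bystander: loose blue box with a black knob, 70 x 90 x 75 mm, beyond the far end of the panel. Origin at the centre of its underside.
- lens_ring: Bystander: loose black ring, 68 mm across, 16 mm high, lying out at the left. Origin at the centre of its underside.
- jar: Bystander: loose amber jar, 48 mm across, 70 mm high, standing out at the right. Origin at the centre of its underside.
Mind the look-alikes: they are no part of the job. Leave any pink look-alike of the head alone.

How it is judged:
By the outcome, as a careful person would: the job done as asked, in the order asked, and still so for the second after the job is handed in, while the arm keeps its last pose, push and grip.
It also fails if it takes over 64 s, if anything falls off the work surface, if the arm or the gripper's body presses on something with over 40 N, if the wrist force passes 120 N, or if a joint passes its speed limit or range.

## Working session

There is one attempt and no reset: what is moved stays moved. The work goes in short steps, Python scripts to look and compute and a tool call to move; the robot and the scene stay as the last step left them, time stands still between calls to the robot, and variables do not carry over. Pictures are saved under pics/ and viewed, and the job is handed in when it is done.

Besides the shell and the picture viewer there is one more tool, called after "Emit:" as name(argument=value, ...), one argument or row to a line, values as JSON. servo_tool: Moves the arm, as the interface text tells. Its arguments: {"type":"object","properties":{"motion":{"type":"array"},"squeeze":{"type":"number"}},"required":["motion"]}

```bash
mkdir -p pics; ls
python3 - <<'E'
from plant import telemetry, eyes
import cv2
s=telemetry.state(); print(s['clock'],s['tcp_pos'],s['orientation'],s['grip_width'])
for n in ['scene','top','wrist']:
    c=eyes.get_calibration(n); print(n,c)
    cv2.imwrite(f'pics/{n}0.png',eyes.snapshot(n))
E
```

```text
pics
0.0 [ 0.22160711 -0.47579249  0.40404907] [ 8.43256564e-01 -5.37510757e-01 -5.71952976e-04 -4.76166245e-04] 1.0036495571584145
scene {'camera_matrix': array([[407.26137303,   0.        , 283.17203986],
       [  0.        , 407.26137303, 206.65781952],
       [  0.        ,   0.        ,   1.        ]]), 'R': array([[-0.43839631,  0.89872675, -0.00994529],
       [ 0.51533211,  0.24228095, -0.82202966],
       [-0.73637049, -0.36549989, -0.56935783]]), 't': array([ 0.24434527, -0.22507314,  1.65998704])}
top {'camera_matrix': array([[407.21199719,   0.        , 283.87458023],
       [  0.        , 407.21199719, 203.75826725],
       [  0.        ,   0.        ,   1.        ]]), 'R': array([[ 0.02264026, -0.99951515,  0.02137482],
       [-0.99040996, -0.02533848, -0.13581633],
       [ 0.13629209, -0.01809491, -0.99050343]]), 't': array([-0.03836008,  0.57004406,  1.00327079])}
wrist {'camera_matrix': array([[325.1922621 ,   0.        , 278.0725326 ],
       [  0.        , 325.1922621 , 207.89631332],
       [  0.        ,   0.        ,   1.        ]]), 'R': array([[ 4.23059085e-01, -9.06101767e-01,  7.73909140e-04],
       [-8.62593933e-01, -4.02483490e-01,  3.06494286e-01],
       [-2.77403528e-01, -1.30332762e-01, -9.51872183e-01]]), 't': array([-0.52607772, -0.03879185,  0.39056866])}
```

View pics/top0.png

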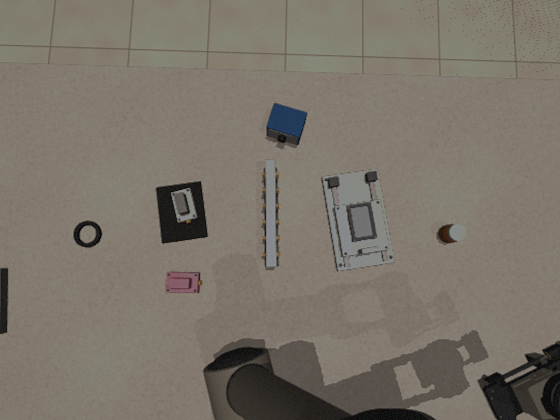

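View pics/scene0.png

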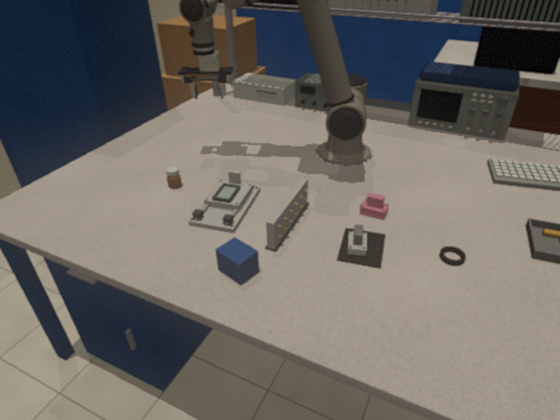

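View pics/wrist0.png

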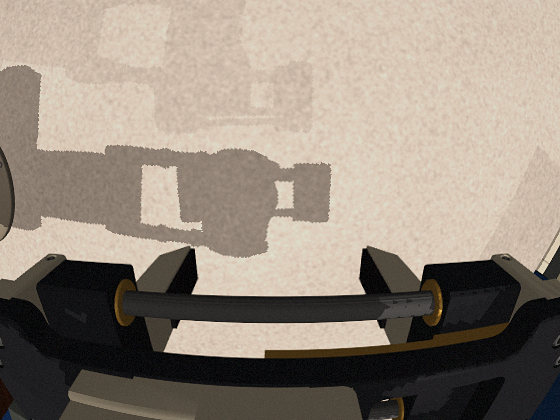

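The top view shows the instrument at about (358,220), panel at (270,213), and pad and head at (183,208). The pink decoy is at (183,282). I'll zoom in to pick out the features.

```bash
python3 - <<'E'
import cv2,numpy as np
im=cv2.imread('pics/top0.png')
a=cv2.resize(im[160:280,310:405],None,fx=6,fy=6,interpolation=cv2.INTER_CUBIC)[:,:]
a=cv2.resize(im[165:275,315:400],None,fx=5.4,fy=5.4,interpolation=cv2.INTER_CUBIC)
cv2.imwrite('pics/zi.png',a)
b=cv2.resize(im[175:250,150:215],None,fx=7.5,fy=7.5,interpolation=cv2.INTER_CUBIC)
cv2.imwrite('pics/zh.png',b)
E
cat > h.py <<'E'
import numpy as np, cv2
from plant import telemetry, eyes
def ray(name,uv,z,cal=None):
    c=cal or eyes.get_calibration(name); K,R,t=c['camera_matrix'],c['R'],np.array(c['t'])
    uv=np.atleast_2d(np.array(uv,float)); x=(uv-K[:2,2])/K[0,0]
    if name=='wrist':
        r=np.linalg.norm(x,axis=1,keepdims=True); d=np.hstack([x/np.maximum(r,1e-9)*np.sin(r),np.cos(r)])
    else: d=np.hstack([x,np.ones((len(x),1))])
    o=-R.T@t; d=d@R
    return o+d*((z-o[2])/d[:,2:3])
def proj(name,X,cal=None):
    c=cal or eyes.get_calibration(name); K,R,t=c['camera_matrix'],c['R'],np.array(c['t'])
    p=np.atleast_2d(X)@R.T+t
    if name=='wrist':
        n=np.linalg.norm(p[:,:2],axis=1,keepdims=True); th=np.arctan2(n,p[:,2:3]); return p[:,:2]/n*th*K[0,0]+K[:2,2]
    return p[:,:2]/p[:,2:3]*K[0,0]+K[:2,2]
E
```

```text
(no output)
```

View pics/zi.png

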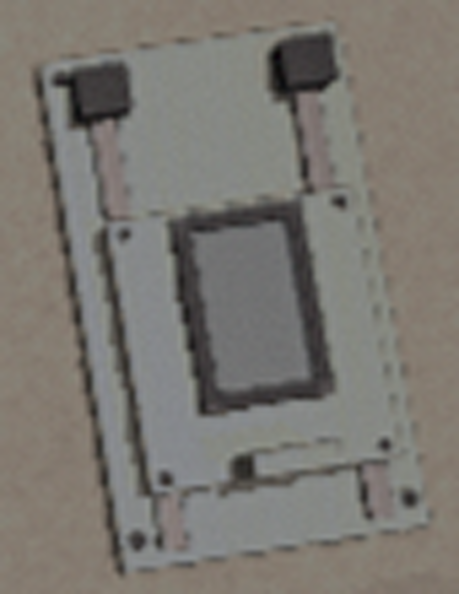

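View pics/zh.png

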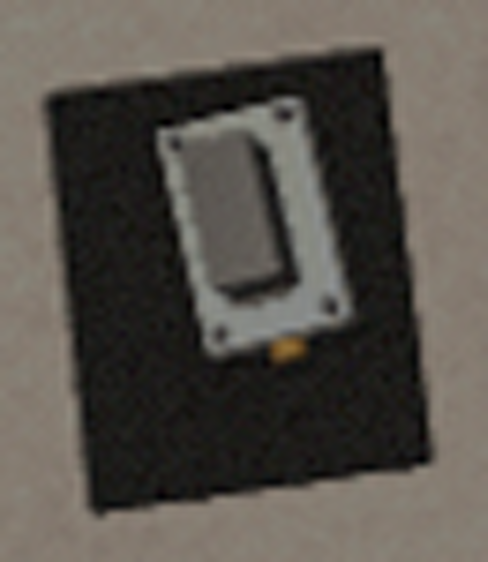

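```bash
cat > m.py <<'E'
from h import *
def zi(p,s=5.4,o=(315,165)): return (np.array(p,float)+.5)/s-.5+np.array(o)
def rep(n,P):
    c=P.mean(0); d=(P[0]-P[3])+(P[1]-P[2]); yaw=np.arctan2(d[1],d[0])
    print(n,c.round(4),'yaw',round(yaw,4),'L',np.linalg.norm(P[0]-P[3]).round(4),np.linalg.norm(P[1]-P[2]).round(4),'W',np.linalg.norm(P[0]-P[1]).round(4),np.linalg.norm(P[3]-P[2]).round(4)); return c,yaw
# order: far-left, far-right, near-right, near-left
E
python3 - <<'E'
from m import *
rep('frame',ray('top',zi([(168,218),(300,200),(335,393),(202,414)]),.056))
pc,py=rep('plate',ray('top',zi([(37,67),(337,25),(430,520),(120,574)]),.018))
print('instr origin',pc[:2]+0.025*np.array([np.cos(py),np.sin(py)]))
rep('carriage',ray('top',zi([(103,225),(350,187),(397,460),(148,493)]),.044))
rep('tabtop',ray('top',zi([(253,457),(343,440),(343,447),(253,475)]),.089))
H=lambda p:zi(p,7.5,(150,175))
rep('head',ray('top',H([(158,127),(298,98),(353,315),(208,357)]),.036))
rep('ridge',ray('top',H([(182,140),(250,128),(285,272),(215,288)]),.072))
rep('pad',ray('top',H([(45,95),(380,48),(433,462),(95,514)]),.006))
rep('panel',ray('top',[(266,160),(275,160),(275,268),(266,268)],.1))
print('brass',ray('top',H([(288,350)]),.02))
E
```

```text
frame [ 0.5292 -0.2195  0.056 ] yaw 0.1732 L 0.0924 0.0913 W 0.0629 0.0629
plate [ 0.5391 -0.2176  0.018 ] yaw 0.1727 L 0.2476 0.244 W 0.1498 0.1511
instr origin [ 0.56369494 -0.21330614]
carriage [ 0.5141 -0.2212  0.044 ] yaw 0.1664 L 0.1271 0.1302 W 0.1194 0.118
tabtop [ 0.4597 -0.2333  0.089 ] yaw -0.0049 L 0.008 0.0031 W 0.0413 0.0426
head [0.5631 0.2318 0.036 ] yaw 0.2819 L 0.0813 0.0775 W 0.0484 0.0505
ridge [0.5638 0.2308 0.072 ] yaw 0.2807 L 0.0507 0.0496 W 0.0226 0.0233
pad [0.5477 0.2431 0.006 ] yaw 0.1777 L 0.1487 0.1478 W 0.1182 0.1173
panel [0.5392 0.0081 0.1   ] yaw 0.0271 L 0.2607 0.2609 W 0.022 0.0212
brass [[0.52163678 0.22141359 0.02      ]]
```

Dimensions match the spec. Yaws are 0.172 for the instrument and 0.281 for the head. Window centre is (0.529, -0.2195), which puts the tab at about (0.457, -0.232). Next I move to a point in front of the tab with the jaws shut across the slide.

Emit:
servo_tool(
  motion=[
    {"x": 24,"y": 30,"turn": -0.04,"jaw": 1},
    {"x": 48,"y": 59,"turn": -0.1,"jaw": 1},
    {"x": 72,"y": 88,"turn": -0.16,"jaw": 1},
    {"x": 96,"y": 118,"turn": -0.22,"jaw": 1},
    {"x": 120,"y": 148,"turn": -0.264,"jaw": 1},
    {"x": 144,"y": 178,"turn": -0.264,"jaw": 1},
    {"x": 168,"y": 207,"turn": -0.264,"jaw": 1},
    {"x": 191,"y": 236,"turn": -0.264,"jaw": 1},
  ],
  squeeze=15,
)

```text
schema error: expected keys jaw, x, y, z, turn
```

Emit:
servo_tool(
  motion=[
    {"z": -25},
    {"z": -50},
    {"z": -75},
    {"z": -95},
    {"z": -110},
    {"z": -110},
    {"z": -110},
  ],
)

```text
schema error: expected keys jaw, x, y, z, turn
```

Run:
```python
from m import *
s=telemetry.state(); print(s['clock'],s['tcp_pos'],s['orientation'],s['grip_width'],s['wrist_force'])
c=eyes.get_calibration('wrist'); im=eyes.snapshot('wrist')
cv2.imwrite('pics/w1.png',im); cv2.imwrite('pics/t1.png',eyes.snapshot('top'))
np.savez('w1.npz',**c)
R=cv2.Rodrigues(np.zeros(3))[0]
x,y,z,w=s['orientation']; print('jaw yaw',np.arctan2(2*(x*y+z*w),1-2*(y*y+z*z)))
```

```text
0.15 [ 0.22161034 -0.4758302   0.40421156] [ 8.43254679e-01 -5.37513925e-01 -4.36811758e-04 -3.68367118e-04] 0.9995926054294118 [ 0.47057492  0.14287316 -0.34414584]
jaw yaw -1.1349724025364896
```

View pics/w1.png

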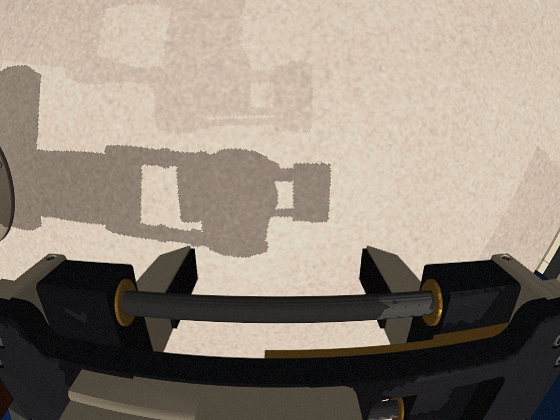

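View pics/t1.png

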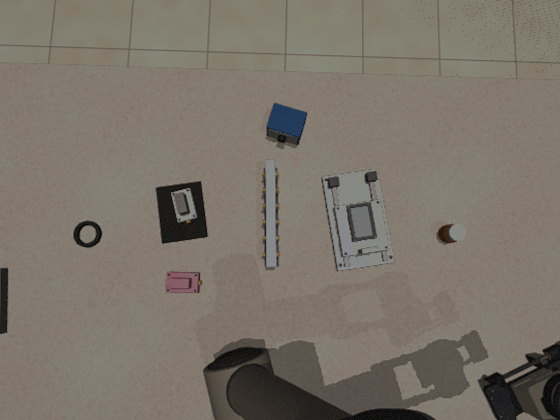

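The moves were refused because every row needs all five keys, so the views are unchanged. I'll resend them in full.

Emit:
servo_tool(
  motion=[
    {"x": 24,"y": 30,"z": 0,"turn": -0.04,"jaw": 1},
    {"x": 48,"y": 59,"z": 0,"turn": -0.1,"jaw": 1},
    {"x": 72,"y": 88,"z": 0,"turn": -0.16,"jaw": 1},
    {"x": 96,"y": 118,"z": 0,"turn": -0.22,"jaw": 1},
    {"x": 120,"y": 148,"z": 0,"turn": -0.264,"jaw": 1},
    {"x": 144,"y": 178,"z": 0,"turn": -0.264,"jaw": 1},
    {"x": 168,"y": 207,"z": 0,"turn": -0.264,"jaw": 1},
    {"x": 191,"y": 236,"z": 0,"turn": -0.264,"jaw": 1},
  ],
  squeeze=15,
)

```text
clock: 0.92
tcp_pos: [0.4135, -0.2382, 0.4048]
orientation: [0.765, -0.644, 0.0, 0.0]
wrist_force: [-0.5, 0.4, -0.3]
grip_width: 0.473
```

Emit:
servo_tool(
  motion=[
    {"x": 0,"y": 0,"z": -25,"turn": 0,"jaw": 1},
    {"x": 0,"y": 0,"z": -50,"turn": 0,"jaw": 1},
    {"x": 0,"y": 0,"z": -75,"turn": 0,"jaw": 1},
    {"x": 0,"y": 0,"z": -95,"turn": 0,"jaw": 1},
    {"x": 0,"y": 0,"z": -110,"turn": 0,"jaw": 1},
    {"x": 0,"y": 0,"z": -110,"turn": 0,"jaw": 1},
    {"x": 0,"y": 0,"z": -110,"turn": 0,"jaw": 1},
  ],
)

```text
clock: 1.5
tcp_pos: [0.4126, -0.2399, 0.2945]
orientation: [0.765, -0.644, -0.001, 0.0]
wrist_force: [0.3, -0.3, 0.5]
grip_width: 0.007
```

```bash
cat > look.py <<'E'
import sys
from m import *
def look(tag,names):
    s=telemetry.state(); x,y,z,w=s['orientation']
    print(s['clock'],s['tcp_pos'].round(4),'jawyaw',round(np.arctan2(2*(x*y+z*w),1-2*(y*y+z*z)),4),s['grip_width'],s['wrist_force'].round(2),s['orientation'].round(4))
    for n in names:
        c=eyes.get_calibration(n); cv2.imwrite(f'pics/{n}{tag}.png',eyes.snapshot(n)); np.savez(f'{n}{tag}.npz',**c)
if __name__=='__main__': look(sys.argv[1],sys.argv[2:])
E
python3 look.py 2 wrist top
```

```text
1.5 [ 0.4126 -0.2399  0.2945] jawyaw -1.399 0.00748176320513073 [ 0.35 -0.28  0.53] [ 7.652e-01 -6.438e-01 -7.000e-04  0.000e+00]
```

View pics/wrist2.png

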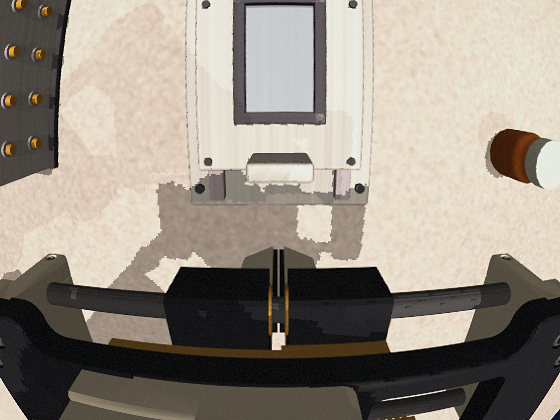

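View pics/top2.png

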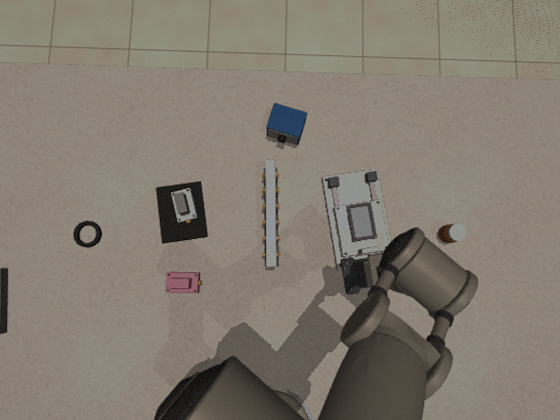

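The wrist view shows the fingers (column 280) lined up with the tab (columns 248–313) and the window edges vertical. I'll descend and start pushing along yaw 0.172.

Emit:
servo_tool(
  motion=[
    {"x": 0,"y": 0,"z": -20,"turn": 0,"jaw": 1},
    {"x": 0,"y": 0,"z": -40,"turn": 0,"jaw": 1},
    {"x": 0,"y": 0,"z": -56,"turn": 0,"jaw": 1},
    {"x": 0,"y": 0,"z": -56,"turn": 0,"jaw": 1},
    {"x": 5,"y": 0.9,"z": -56,"turn": 0,"jaw": 1},
    {"x": 10,"y": 1.7,"z": -56,"turn": 0,"jaw": 1},
    {"x": 15,"y": 2.6,"z": -56,"turn": 0,"jaw": 1},
    {"x": 20,"y": 3.5,"z": -56,"turn": 0,"jaw": 1},
  ],
)

```text
clock: 2.27
tcp_pos: [0.4337, -0.2366, 0.24]
orientation: [0.765, -0.644, 0.001, -0.0]
wrist_force: [0.2, 0.3, 0.1]
grip_width: 0.006
```

Emit:
servo_tool(
  motion=[
    {"x": 4,"y": 0.7,"z": 0,"turn": 0,"jaw": 1},
    {"x": 8,"y": 1.4,"z": 0,"turn": 0,"jaw": 1},
    {"x": 12,"y": 2.1,"z": 0,"turn": 0,"jaw": 1},
    {"x": 16,"y": 2.8,"z": 0,"turn": 0,"jaw": 1},
    {"x": 20,"y": 3.5,"z": 0,"turn": 0,"jaw": 1},
    {"x": 24,"y": 4.2,"z": 0,"turn": 0,"jaw": 1},
    {"x": 28,"y": 4.9,"z": 0,"turn": 0,"jaw": 1},
    {"x": 32,"y": 5.6,"z": 0,"turn": 0,"jaw": 1},
  ],
)

```text
clock: 2.93
tcp_pos: [0.465, -0.2307, 0.2387]
orientation: [0.765, -0.644, -0.0, 0.0]
wrist_force: [-1.9, -0.4, 1.6]
grip_width: 0.002
```

```bash
python3 look.py 3 wrist
```

```text
2.9333 [ 0.465  -0.2307  0.2387] jawyaw -1.399 0.0018963072388503456 [-1.93 -0.36  1.6 ] [ 7.652e-01 -6.438e-01 -2.000e-04  1.000e-04]
```

View pics/wrist3.png

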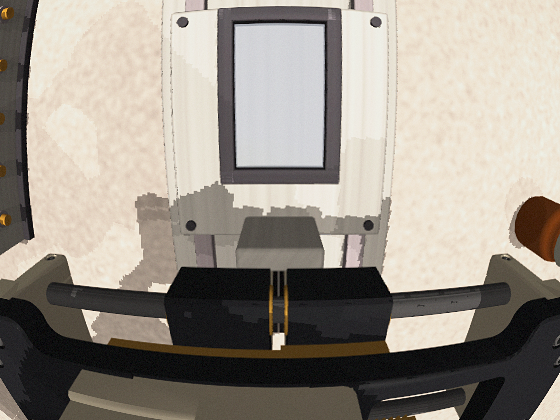

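Force is about -1.9 N, so the carriage is sliding. I'll keep pushing in small steps.

Emit:
servo_tool(
  motion=[
    {"x": 3,"y": 0.5,"z": 0,"turn": 0,"jaw": 1},
    {"x": 6,"y": 1.0,"z": 0,"turn": 0,"jaw": 1},
    {"x": 9,"y": 1.6,"z": 0,"turn": 0,"jaw": 1},
    {"x": 12,"y": 2.1,"z": 0,"turn": 0,"jaw": 1},
  ],
)

```text
clock: 3.32
tcp_pos: [0.4768, -0.2287, 0.2386]
orientation: [0.765, -0.644, -0.0, 0.0]
wrist_force: [-2.3, -0.8, 0.8]
grip_width: 0.001
```

Emit:
servo_tool(
  motion=[
    {"x": 3,"y": 0.5,"z": 0,"turn": 0,"jaw": 1},
    {"x": 6,"y": 1.0,"z": 0,"turn": 0,"jaw": 1},
    {"x": 9,"y": 1.6,"z": 0,"turn": 0,"jaw": 1},
  ],
)

```text
clock: 3.57
tcp_pos: [0.4859, -0.227, 0.2386]
orientation: [0.765, -0.644, -0.0, 0.0]
wrist_force: [-1.6, 0.3, -0.2]
grip_width: 0.005
```

Emit:
servo_tool(
  motion=[
    {"x": 3,"y": 0.5,"z": 0,"turn": 0,"jaw": 1},
    {"x": 6,"y": 1.0,"z": 0,"turn": 0,"jaw": 1},
    {"x": 9,"y": 1.6,"z": 0,"turn": 0,"jaw": 1},
  ],
)

```text
clock: 3.82
tcp_pos: [0.4917, -0.2262, 0.2387]
orientation: [0.766, -0.643, -0.004, 0.004]
wrist_force: [-35.2, -11.9, 20.7]
grip_width: 0.005
```

Force rose to about 37 N with the motion stalled, so the carriage is firmly at its stop. I'll back straight off.

Emit:
servo_tool(
  motion=[
    {"x": -3,"y": -0.5,"z": 0,"turn": 0,"jaw": 1},
    {"x": -8,"y": -1.4,"z": 0,"turn": 0,"jaw": 1},
    {"x": -16,"y": -2.8,"z": 0,"turn": 0,"jaw": 1},
    {"x": -30,"y": -5.2,"z": 0,"turn": 0,"jaw": 1},
    {"x": -30,"y": -5.2,"z": 20,"turn": 0,"jaw": 1},
    {"x": -30,"y": -5.2,"z": 50,"turn": 0,"jaw": 1},
    {"x": -30,"y": -5.2,"z": 80,"turn": 0,"jaw": 1},
  ],
)

```text
clock: 4.4
tcp_pos: [0.4643, -0.2306, 0.3192]
orientation: [0.765, -0.644, -0.001, -0.0]
wrist_force: [-0.8, -0.1, 0.1]
grip_width: 0.005
```

```bash
python3 look.py 4 wrist scene
```

```text
4.4 [ 0.4643 -0.2306  0.3192] jawyaw -1.3993 0.005031312384628471 [-0.76 -0.09  0.07] [ 7.651e-01 -6.440e-01 -6.000e-04 -2.000e-04]
```

View pics/wrist4.png

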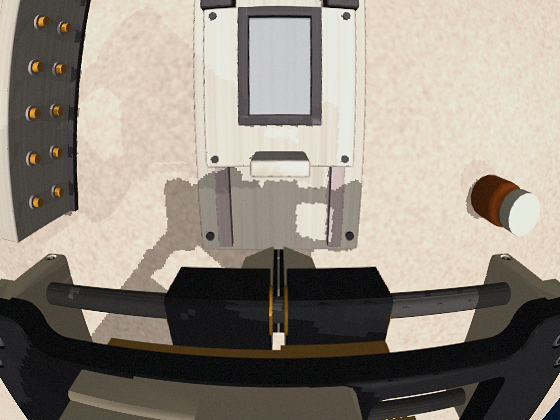

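Run:
```python
from m import *
c=dict(np.load('wrist4.npz'))
rep('frame',ray('wrist',[(239,6),(321,8),(322,124),(238,124)],.056,c))
rep('frameinner',ray('wrist',[(249,17),(312,17),(313,115),(247,115)],.053,c))
c,y=np.array([.5292,-.2195]),.1727
print(c+.0475*np.array([np.cos(y),np.sin(y)]))
```

```text
frame [ 0.579  -0.2133  0.056 ] yaw 0.1727 L 0.0911 0.0896 W 0.0606 0.0625
frameinner [ 0.5784 -0.2136  0.053 ] yaw 0.1677 L 0.0761 0.0762 W 0.0469 0.0494
[ 0.57599341 -0.21133747]
```

Emit:
servo_tool(
  motion=[
    {"x": 0,"y": 0,"z": 30,"turn": 0,"jaw": 1},
    {"x": 4,"y": 20,"z": 50,"turn": 0.0,"jaw": 0.5},
    {"x": 11,"y": 55,"z": 50,"turn": 0.02,"jaw": 0},
    {"x": 19,"y": 90,"z": 50,"turn": 0.05,"jaw": 0},
    {"x": 27,"y": 126,"z": 50,"turn": 0.08,"jaw": 0},
    {"x": 35,"y": 162,"z": 50,"turn": 0.109,"jaw": 0},
    {"x": 43,"y": 198,"z": 50,"turn": 0.109,"jaw": 0},
    {"x": 51,"y": 234,"z": 50,"turn": 0.109,"jaw": 0},
  ],
)

```text
clock: 5.17
tcp_pos: [0.5156, 0.0051, 0.3683]
orientation: [0.799, -0.601, 0.0, -0.0]
wrist_force: [0.7, -0.9, -0.1]
grip_width: 0.463
```

Emit:
servo_tool(
  motion=[
    {"x": 8,"y": 36,"z": 0,"turn": 0,"jaw": 0},
    {"x": 16,"y": 72,"z": 0,"turn": 0,"jaw": 0},
    {"x": 24,"y": 108,"z": 0,"turn": 0,"jaw": 0},
    {"x": 31,"y": 144,"z": 0,"turn": 0,"jaw": 0},
    {"x": 38,"y": 180,"z": 0,"turn": 0,"jaw": 0},
    {"x": 44,"y": 210,"z": 0,"turn": 0,"jaw": 0},
    {"x": 48,"y": 228,"z": 0,"turn": 0,"jaw": 0},
    {"x": 48,"y": 228,"z": 0,"turn": 0,"jaw": 0},
  ],
)

```text
clock: 5.83
tcp_pos: [0.5636, 0.235, 0.3676]
orientation: [0.8, -0.6, -0.0, -0.001]
wrist_force: [-1.1, 0.6, 0.1]
grip_width: 0.988
```

```bash
python3 look.py 5 wrist top
```

```text
5.8333 [0.5636 0.235  0.3676] jawyaw -1.2859 0.9880281649083382 [-1.07  0.62  0.06] [ 8.003e-01 -5.996e-01 -4.000e-04 -6.000e-04]
```

View pics/wrist5.png

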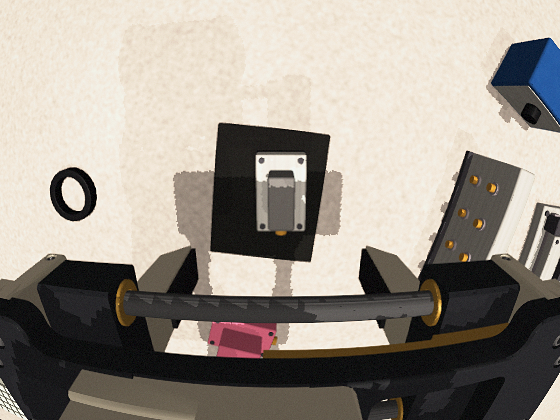

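View pics/top5.png

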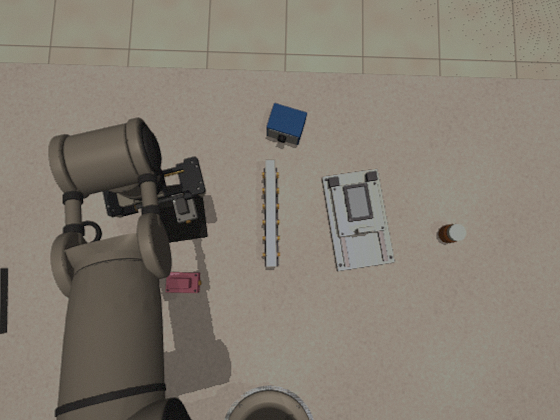

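Run:
```python
import cv2
a=cv2.imread('pics/top5.png'); cv2.imwrite('pics/zt5.png',cv2.resize(a[165:275,315:400],None,fx=5.4,fy=5.4,interpolation=cv2.INTER_CUBIC))
a=cv2.imread('pics/wrist5.png'); cv2.imwrite('pics/zw5.png',cv2.resize(a[140:250,240:320],None,fx=5.4,fy=5.4,interpolation=cv2.INTER_CUBIC))
```

```text
(no output)
```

View pics/zt5.png

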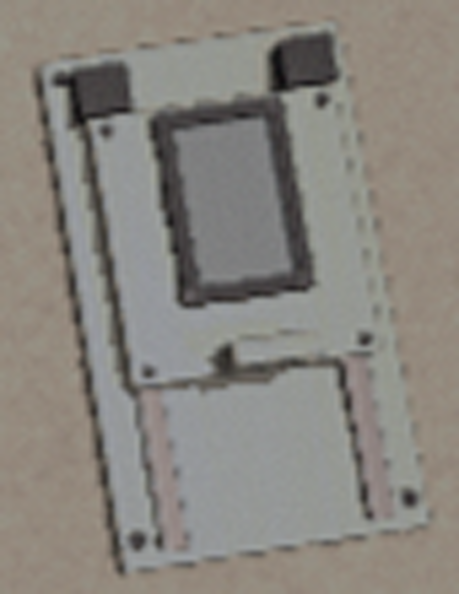

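View pics/zw5.png

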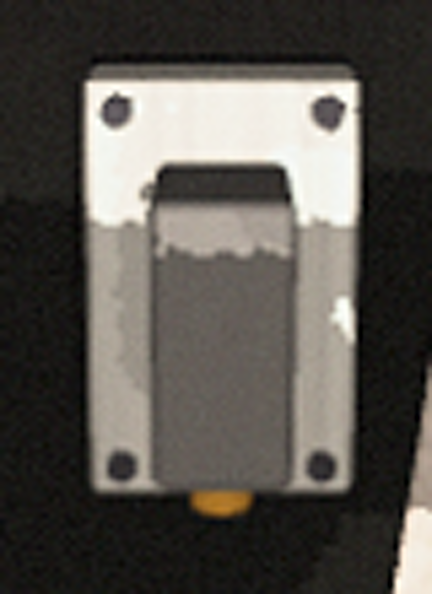

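Run:
```python
from m import *
rep('frame',ray('top',zi([(151,115),(281,97),(314,286),(182,305)]),.056))
rep('inner',ray('top',zi([(173,132),(270,121),(294,275),(197,289)]),.053))
c=dict(np.load('wrist5.npz'))
Z=lambda p:zi(p,5.4,(240,140))
rep('head',ray('wrist',Z([(84,79),(359,81),(354,492),(93,492)]),.036,c))
rep('bolts',ray('wrist',Z([(117,110),(328,111),(321,465),(121,465)]),.036,c))
rep('ridge',ray('wrist',Z([(152,203),(295,205),(291,487),(155,487)]),.072,c))
```

```text
frame [ 0.5786 -0.2106  0.056 ] yaw 0.165 L 0.0906 0.0905 W 0.0624 0.0626
inner [ 0.5773 -0.2119  0.053 ] yaw 0.1507 L 0.075 0.0737 W 0.0464 0.0462
head [0.5628 0.2307 0.036 ] yaw 0.2929 L 0.0792 0.0789 W 0.0492 0.05
bolts [0.5627 0.2309 0.036 ] yaw 0.284 L 0.068 0.0678 W 0.0379 0.038
ridge [0.563 0.231 0.072] yaw 0.2868 L 0.0489 0.0486 W 0.023 0.023
```

The head is at (0.563, 0.231) with yaw 0.285, and the two views agree. I'll descend onto the ridge and grip.

Emit:
servo_tool(
  motion=[
    {"x": -0.6,"y": -4,"z": -25,"turn": 0,"jaw": 0},
    {"x": -0.6,"y": -4,"z": -55,"turn": 0,"jaw": 0},
    {"x": -0.6,"y": -4,"z": -85,"turn": 0,"jaw": 0},
    {"x": -0.6,"y": -4,"z": -110,"turn": 0,"jaw": 0},
    {"x": -0.6,"y": -4,"z": -130,"turn": 0,"jaw": 0},
    {"x": -0.6,"y": -4,"z": -142,"turn": 0,"jaw": 0},
    {"x": -0.6,"y": -4,"z": -148,"turn": 0,"jaw": 0},
    {"x": -0.6,"y": -4,"z": -148,"turn": 0,"jaw": 0},
  ],
)

```text
clock: 6.6
tcp_pos: [0.563, 0.2264, 0.2199]
orientation: [0.799, -0.602, -0.0, 0.001]
wrist_force: [0.5, -0.5, 0.6]
grip_width: 0.999
```

```bash
python3 look.py 6 wrist
```

```text
6.6 [0.563  0.2264 0.2199] jawyaw -1.291 0.9989395853742226 [ 0.5  -0.52  0.62] [ 7.988e-01 -6.016e-01 -5.000e-04  7.000e-04]
```

View pics/wrist6.png

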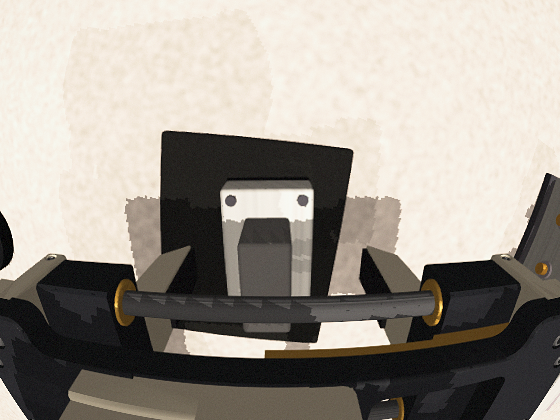

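The ridge (columns 238–292) sits about 15 px left of the finger centre (280), which matches the 4.6 mm y error in the measured pose. I'll correct that and then close.

Emit:
servo_tool(
  motion=[
    {"x": 0,"y": 4.6,"z": 0,"turn": 0.005,"jaw": 0},
    {"x": 0,"y": 4.6,"z": 0,"turn": 0.005,"jaw": 0},
    {"x": 0,"y": 4.6,"z": 0,"turn": 0.005,"jaw": 0.5},
    {"x": 0,"y": 4.6,"z": 0,"turn": 0.005,"jaw": 0.6},
    {"x": 0,"y": 4.6,"z": 0,"turn": 0.005,"jaw": 0.7},
    {"x": 0,"y": 4.6,"z": 0,"turn": 0.005,"jaw": 0.8},
    {"x": 0,"y": 4.6,"z": 0,"turn": 0.005,"jaw": 1},
    {"x": 0,"y": 4.6,"z": 0,"turn": 0.005,"jaw": 1},
  ],
  squeeze=35,
)

```text
clock: 7.32
tcp_pos: [0.563, 0.2319, 0.2208]
orientation: [0.801, -0.599, 0.0, 0.0]
wrist_force: [0.9, -0.9, 0.5]
grip_width: 0.616
```

Emit:
servo_tool(
  motion=[
    {"x": 0,"y": 0,"z": 0,"turn": 0,"jaw": 1},
    {"x": 0,"y": 0,"z": 0,"turn": 0,"jaw": 1},
    {"x": 0,"y": 0,"z": 0,"turn": 0,"jaw": 1},
    {"x": 0,"y": 0,"z": 0,"turn": 0,"jaw": 1},
  ],
)

```text
clock: 7.65
tcp_pos: [0.563, 0.2319, 0.2207]
orientation: [0.801, -0.599, -0.0, 0.0]
wrist_force: [-0.3, -0.4, 0.5]
grip_width: 0.32
```

```bash
python3 look.py 7 wrist
```

```text
7.65 [0.563  0.2319 0.2207] jawyaw -1.285 0.3201897955961353 [-0.27 -0.39  0.49] [ 8.006e-01 -5.992e-01 -0.000e+00  1.000e-04]
```

View pics/wrist7.png

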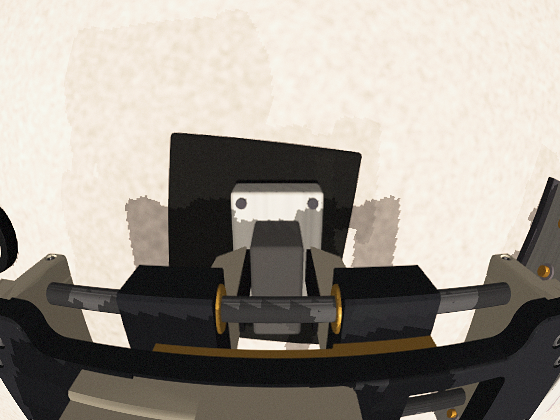

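Emit:
servo_tool(
  motion=[
    {"x": 0,"y": 0,"z": 0,"turn": 0,"jaw": 1},
    {"x": 0,"y": 0,"z": 0,"turn": 0,"jaw": 1},
    {"x": 0,"y": 0,"z": 0,"turn": 0,"jaw": 1},
    {"x": 0,"y": 0,"z": 0,"turn": 0,"jaw": 1},
    {"x": 0,"y": 0,"z": 0,"turn": 0,"jaw": 1},
  ],
)

```text
clock: 8.12
tcp_pos: [0.563, 0.232, 0.2207]
orientation: [0.801, -0.599, -0.0, -0.0]
wrist_force: [-0.4, 1.8, 0.4]
grip_width: 0.258
```

Emit:
servo_tool(
  motion=[
    {"x": 0,"y": 0,"z": 3,"turn": 0,"jaw": 1},
    {"x": 0,"y": 0,"z": 10,"turn": 0,"jaw": 1},
    {"x": 0,"y": 0,"z": 25,"turn": 0,"jaw": 1},
    {"x": 0,"y": 0,"z": 30,"turn": 0,"jaw": 1},
    {"x": 0,"y": 0,"z": 30,"turn": 0,"jaw": 1},
  ],
)

```text
clock: 8.53
tcp_pos: [0.5635, 0.2319, 0.2525]
orientation: [0.801, -0.599, 0.001, -0.001]
wrist_force: [0.5, 1.5, -3.8]
grip_width: 0.256
```

```bash
python3 look.py 8 wrist scene
```

```text
8.5333 [0.5635 0.2319 0.2525] jawyaw -1.285 0.25595349540805273 [ 0.54  1.49 -3.84] [ 0.8006 -0.5992  0.0011 -0.0012]
```

View pics/wrist8.png

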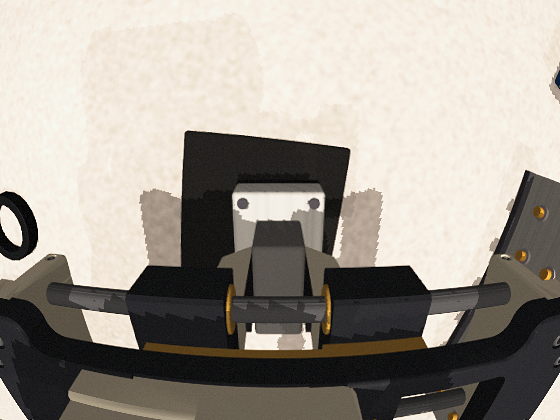

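View pics/scene8.png

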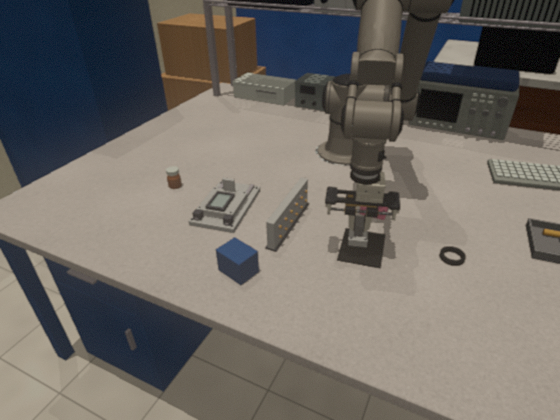

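The head is held: width 0.256 is about 24 mm, and the weight reads about 3.8 N. I'll lift higher and carry it over the panel.

Emit:
servo_tool(
  motion=[
    {"x": 0,"y": 0,"z": 15,"turn": 0,"jaw": 1},
    {"x": 0,"y": 0,"z": 40,"turn": 0,"jaw": 1},
    {"x": 0,"y": 0,"z": 65,"turn": 0,"jaw": 1},
    {"x": 0,"y": 0,"z": 90,"turn": 0,"jaw": 1},
    {"x": 0,"y": 0,"z": 110,"turn": 0,"jaw": 1},
    {"x": 0,"y": 0,"z": 120,"turn": 0,"jaw": 1},
    {"x": 0,"y": -5,"z": 120,"turn": 0,"jaw": 1},
    {"x": 0,"y": -20,"z": 120,"turn": 0,"jaw": 1},
  ],
)

```text
clock: 9.3
tcp_pos: [0.5626, 0.2126, 0.3696]
orientation: [0.801, -0.598, -0.001, 0.0]
wrist_force: [-0.6, -0.2, -3.3]
grip_width: 0.26
```

Emit:
servo_tool(
  motion=[
    {"x": 1,"y": -25,"z": 0,"turn": 0,"jaw": 1},
    {"x": 2,"y": -50,"z": 0,"turn": -0.01,"jaw": 1},
    {"x": 3,"y": -75,"z": 0,"turn": -0.025,"jaw": 1},
    {"x": 4,"y": -100,"z": 0,"turn": -0.04,"jaw": 1},
    {"x": 5,"y": -125,"z": 0,"turn": -0.055,"jaw": 1},
    {"x": 6,"y": -150,"z": 0,"turn": -0.07,"jaw": 1},
    {"x": 7,"y": -175,"z": 0,"turn": -0.085,"jaw": 1},
    {"x": 8,"y": -200,"z": 0,"turn": -0.1,"jaw": 1},
  ],
)

```text
clock: 9.97
tcp_pos: [0.5702, 0.0095, 0.3682]
orientation: [0.769, -0.639, -0.002, 0.001]
wrist_force: [0.4, -0.9, -4.0]
grip_width: 0.255
```

Emit:
servo_tool(
  motion=[
    {"x": 1,"y": -28,"z": 0,"turn": -0.015,"jaw": 1},
    {"x": 2,"y": -56,"z": 0,"turn": -0.015,"jaw": 1},
    {"x": 3,"y": -84,"z": 0,"turn": -0.015,"jaw": 1},
    {"x": 4,"y": -112,"z": 0,"turn": -0.015,"jaw": 1},
    {"x": 5,"y": -140,"z": 0,"turn": -0.015,"jaw": 1},
    {"x": 5.5,"y": -165,"z": 0,"turn": -0.015,"jaw": 1},
    {"x": 6,"y": -185,"z": 0,"turn": -0.015,"jaw": 1},
    {"x": 6,"y": -190,"z": 0,"turn": -0.015,"jaw": 1},
  ],
)

```text
clock: 10.63
tcp_pos: [0.5758, -0.1823, 0.368]
orientation: [0.764, -0.646, -0.002, 0.001]
wrist_force: [0.4, -0.7, -4.3]
grip_width: 0.26
```

```bash
python3 look.py 9 wrist scene
```

```text
10.6333 [ 0.5758 -0.1823  0.368 ] jawyaw -1.4036 0.259598848149162 [ 0.35 -0.69 -4.35] [ 0.7637 -0.6456 -0.0016  0.0014]
```

View pics/wrist9.png

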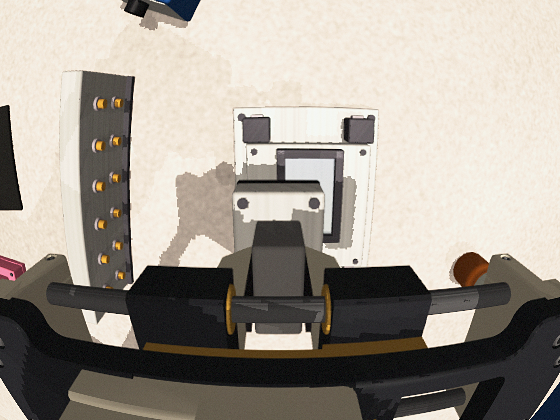

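View pics/scene9.png

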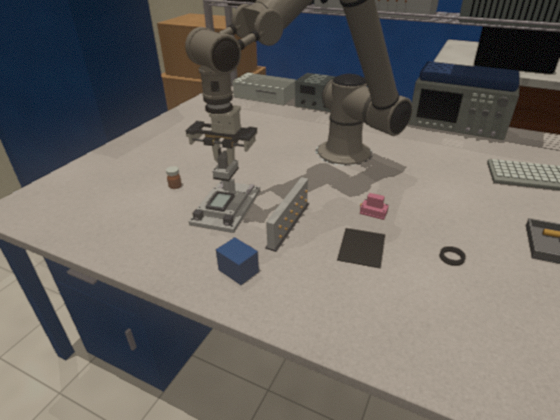

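Emit:
servo_tool(
  motion=[
    {"x": 1,"y": -15,"z": 0,"turn": 0,"jaw": 1},
    {"x": 2,"y": -29.5,"z": 0,"turn": 0.003,"jaw": 1},
    {"x": 2,"y": -29.5,"z": 0,"turn": 0.003,"jaw": 1},
    {"x": 2,"y": -29.5,"z": -15,"turn": 0.003,"jaw": 1},
    {"x": 2,"y": -29.5,"z": -35,"turn": 0.003,"jaw": 1},
    {"x": 2,"y": -29.5,"z": -50,"turn": 0.003,"jaw": 1},
    {"x": 2,"y": -29.5,"z": -58,"turn": 0.003,"jaw": 1},
    {"x": 2,"y": -29.5,"z": -58,"turn": 0.003,"jaw": 1},
  ],
)

```text
clock: 11.4
tcp_pos: [0.5786, -0.2072, 0.3105]
orientation: [0.766, -0.643, -0.002, 0.001]
wrist_force: [-0.5, -0.5, -3.2]
grip_width: 0.256
```

```bash
python3 look.py 10 wrist scene top
```

```text
11.4 [ 0.5786 -0.2072  0.3105] jawyaw -1.3965 0.256059813017858 [-0.5  -0.52 -3.2 ] [ 7.660e-01 -6.429e-01 -2.100e-03  5.000e-04]
```

View pics/wrist10.png

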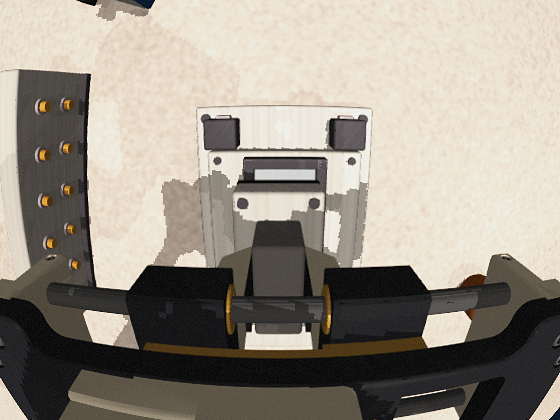

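View pics/top10.png

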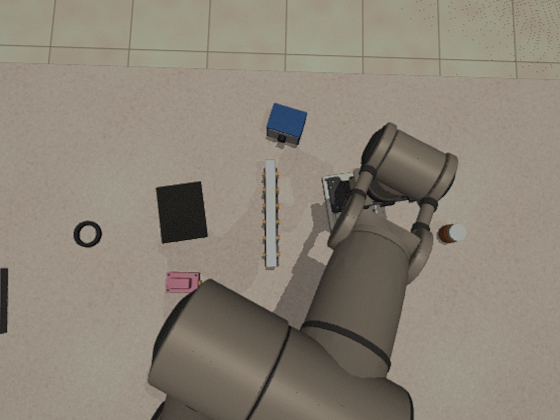

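Run:
```python
import cv2
a=cv2.imread('pics/wrist10.png'); cv2.imwrite('pics/zw10.png',cv2.resize(a[95:225,190:380],None,fx=4.2,fy=4.2,interpolation=cv2.INTER_CUBIC))
```

```text
(no output)
```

View pics/zw10.png

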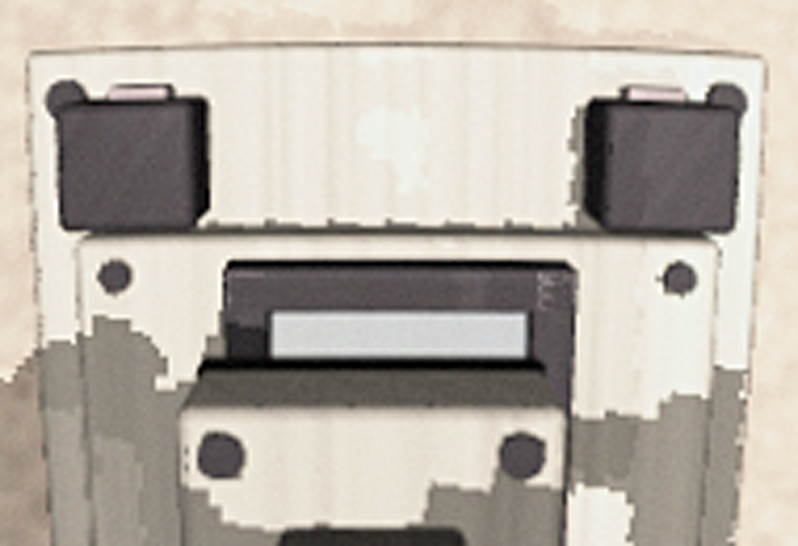

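```bash
cat > fin.py <<'E'
from m import *
def fin(tag,tcp,Z,frame,cb,hb,hf,drop=.2147):
    c=dict(np.load(f'wrist{tag}.npz')); u=tcp[2]-drop
    def pr(n,px,z,back):
        P=ray('wrist',Z(px),z,c); d=P[0]-P[1]; yaw=np.arctan2(-d[0],d[1]); m=P.mean(0)[:2]-back*np.array([np.cos(yaw),np.sin(yaw)])
        print(n,m.round(4),'yaw',yaw.round(4),'w',np.linalg.norm(d).round(4)); return m
    pr('frame->centre',frame,.056,.046)
    pr('carr bolts mid',cb,.044,0)
    pr('headbolts->centre',hb,u+.03,.034)
    pr('headfar->centre',hf,u+.03,.04)
E
python3 - <<'E'
from fin import *
Z=lambda p:zi(p,4.2,(190,95))
fin(10,[.5786,-.2072,.3105],Z,[(227,266),(575,267)],[(115,277),(680,278)],[(221,456),(523,456)],[(184,404),(562,404)])
# carriage bolts vs window centre from the earlier top view
P=ray('top',zi([(106,131),(321,100),(365,339),(148,372)]),.044); rep('cb top',P)
E
```

```text
frame->centre [ 0.5792 -0.2131] yaw 0.1747 w 0.0606
carr bolts mid [ 0.6208 -0.2055] yaw 0.1755 w 0.1044
headbolts->centre [ 0.5774 -0.2083] yaw 0.1755 w 0.0382
headfar->centre [ 0.5782 -0.2083] yaw 0.1755 w 0.0474
cb top [ 0.564  -0.2145  0.044 ] yaw 0.1752 L 0.1159 0.1156 W 0.1044 0.104
```

In the same wrist view the head and window yaws agree (0.175). The head needs about +1.3 mm in x and -4.8 mm in y. I'll correct that and then descend.

Emit:
servo_tool(
  motion=[
    {"x": 1.3,"y": -4.8,"z": 0,"turn": 0,"jaw": 1},
    {"x": 1.3,"y": -4.8,"z": 0,"turn": 0,"jaw": 1},
    {"x": 1.3,"y": -4.8,"z": -8,"turn": 0,"jaw": 1},
    {"x": 1.3,"y": -4.8,"z": -15,"turn": 0,"jaw": 1},
    {"x": 1.3,"y": -4.8,"z": -20,"turn": 0,"jaw": 1},
    {"x": 1.3,"y": -4.8,"z": -24,"turn": 0,"jaw": 1},
    {"x": 1.3,"y": -4.8,"z": -24,"turn": 0,"jaw": 1},
    {"x": 1.3,"y": -4.8,"z": -24,"turn": 0,"jaw": 1},
  ],
)

```text
clock: 12.22
tcp_pos: [0.5803, -0.2124, 0.2883]
orientation: [0.766, -0.643, -0.0, 0.0]
wrist_force: [0.2, -1.3, -3.2]
grip_width: 0.259
```

```bash
python3 look.py 11 wrist scene
python3 - <<'E'
import cv2
a=cv2.imread('pics/wrist11.png'); cv2.imwrite('pics/zw11.png',cv2.resize(a[95:225,190:380],None,fx=4.2,fy=4.2,interpolation=cv2.INTER_CUBIC))
a=cv2.imread('pics/scene11.png'); cv2.imwrite('pics/zs11.png',cv2.resize(a[120:240,170:290],None,fx=5,fy=5,interpolation=cv2.INTER_CUBIC))
E
```

```text
12.2167 [ 0.5803 -0.2124  0.2883] jawyaw -1.397 0.2587008283199522 [ 0.17 -1.3  -3.24] [ 7.658e-01 -6.431e-01 -4.000e-04  1.000e-04]
```

View pics/zw11.png

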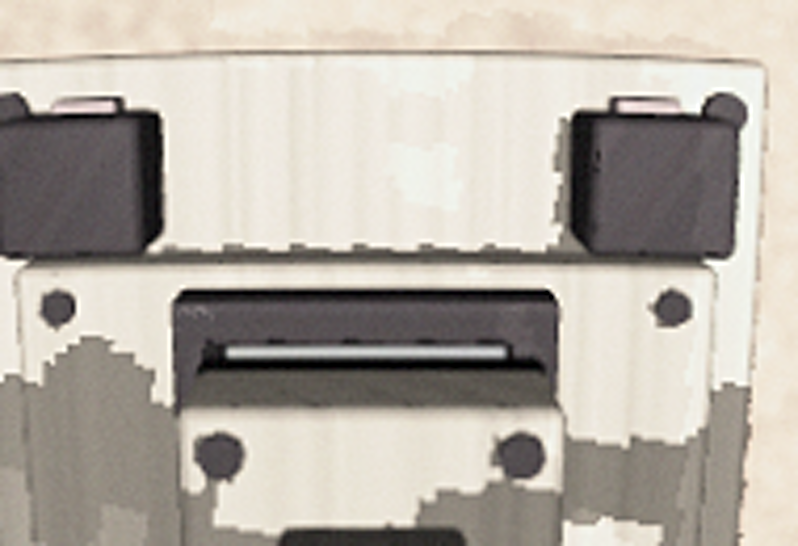

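View pics/zs11.png

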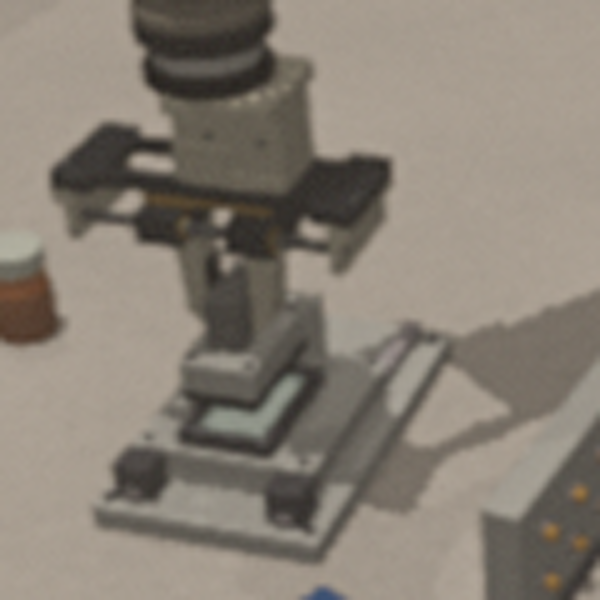

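Run:
```python
from fin import *
Z=lambda p:zi(p,4.2,(190,95))
fin(11,[.5803,-.2124,.2883],Z,[(174,296),(557,296)],[(58,308),(672,308)],[(219,456),(521,456)],[(183,404),(561,404)])
c=dict(np.load('wrist11.npz'))
# independent level/height check: head bolts in wrist frame (spacing 38mm known from pad view) constant since the pad
```

```text
frame->centre [ 0.5794 -0.2128] yaw 0.1742 w 0.0607
carr bolts mid [ 0.6208 -0.2054] yaw 0.1742 w 0.104
headbolts->centre [ 0.5796 -0.2135] yaw 0.1744 w 0.0382
headfar->centre [ 0.5804 -0.2136] yaw 0.1745 w 0.0474
```

Run:
```python
import cv2
for t in (8,11):
    a=cv2.imread(f'pics/wrist{t}.png')[170:270,225:330]; cv2.imwrite(f'pics/q{t}.png',a)
import numpy as np
a=np.hstack([cv2.imread('pics/q8.png'),cv2.imread('pics/q11.png')]); cv2.imwrite('pics/cmp.png',cv2.resize(a,None,fx=3.7,fy=3.7,interpolation=cv2.INTER_CUBIC))
```

```text
(no output)
```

View pics/cmp.png

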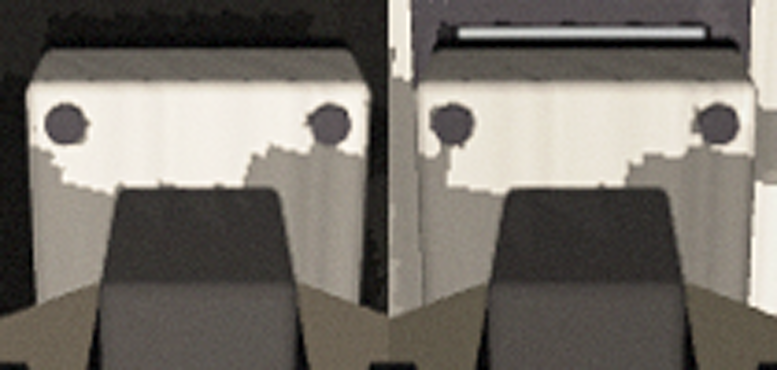

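The head has not moved in the grip since the lift, is centred to about 1 mm, and the yaws match. Its underside is at about 73.6 mm, so I'll go down the last 7.6 mm.

Emit:
servo_tool(
  motion=[
    {"x": -0.5,"y": 0.7,"z": -2,"turn": 0,"jaw": 1},
    {"x": -0.5,"y": 0.7,"z": -4.5,"turn": 0,"jaw": 1},
    {"x": -0.5,"y": 0.7,"z": -6.5,"turn": 0,"jaw": 1},
    {"x": -0.5,"y": 0.7,"z": -7.5,"turn": 0,"jaw": 1},
    {"x": -0.5,"y": 0.7,"z": -7.5,"turn": 0,"jaw": 1},
    {"x": -0.5,"y": 0.7,"z": -7.5,"turn": 0,"jaw": 1},
    {"x": -0.5,"y": 0.7,"z": -7.5,"turn": 0,"jaw": 1},
    {"x": -0.5,"y": 0.7,"z": -7.5,"turn": 0,"jaw": 1},
  ],
)

```text
clock: 12.98
tcp_pos: [0.5799, -0.2117, 0.2813]
orientation: [0.766, -0.643, 0.0, 0.0]
wrist_force: [-0.1, 0.1, -5.0]
grip_width: 0.259
```

```bash
python3 look.py 12 wrist scene
python3 - <<'E'
import cv2
from h import *
for _ in range(4): s=telemetry.state(); print(s['clock'],s['tcp_pos'].round(4),abs(s['joint_velocities']).max().round(4)); eyes.snapshot('top')
a=cv2.imread('pics/wrist12.png'); cv2.imwrite('pics/zw12.png',cv2.resize(a[95:225,190:380],None,fx=4.2,fy=4.2,interpolation=cv2.INTER_CUBIC))
a=cv2.imread('pics/scene12.png'); cv2.imwrite('pics/zs12.png',cv2.resize(a[120:240,170:290],None,fx=5,fy=5,interpolation=cv2.INTER_CUBIC))
E
```

```text
12.9833 [ 0.5799 -0.2117  0.2813] jawyaw -1.397 0.25915074751841405 [-0.1   0.12 -4.98] [ 7.658e-01 -6.431e-01  1.000e-04  0.000e+00]
13.0833 [ 0.5799 -0.2118  0.2813] 0.0019
13.1333 [ 0.5799 -0.2117  0.2813] 0.0012
13.1833 [ 0.5798 -0.2117  0.2813] 0.0013
13.2333 [ 0.5798 -0.2117  0.2813] 0.0012
```

View pics/zw12.png

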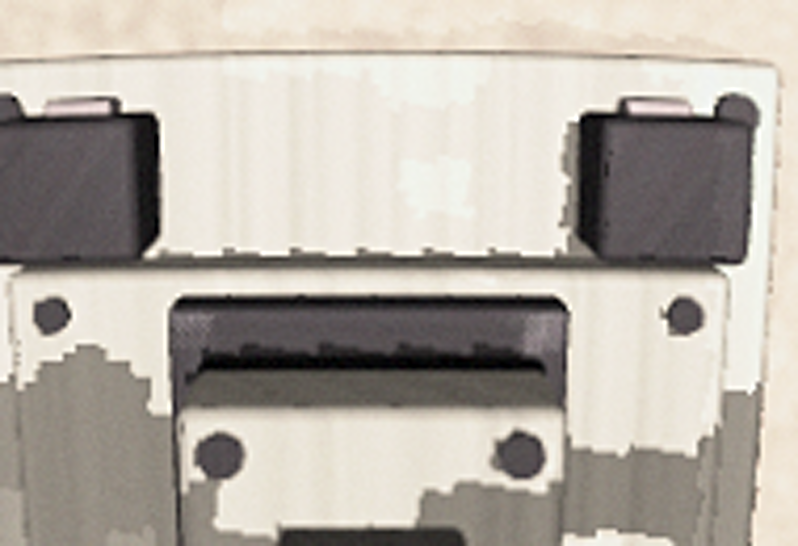

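View pics/zs12.png

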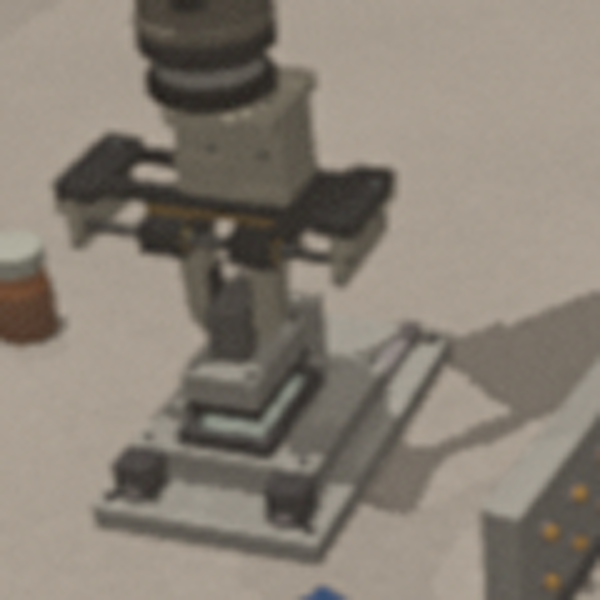

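Run:
```python
from fin import *
Z=lambda p:zi(p,4.2,(190,95))
fin(12,[.5799,-.2117,.2813],Z,[(170,303),(568,304)],[(52,315),(685,315)],[(219,456),(521,456)],[(183,404),(561,404)])
from plant import order
```

```text
frame->centre [ 0.5794 -0.2128] yaw 0.1717 w 0.0611
carr bolts mid [ 0.6209 -0.2055] yaw 0.1742 w 0.1042
headbolts->centre [ 0.5793 -0.213 ] yaw 0.1741 w 0.0382
headfar->centre [ 0.5801 -0.2131] yaw 0.1742 w 0.0474
```

```bash
python3 -c "
from plant import order,telemetry
print(order.hand_in()); s=telemetry.state(); print(s['clock'],s['tcp_pos'],s['grip_width'])"
```

```text
the job is handed in; nothing more can be done
None
the job is handed in; nothing more can be done
```

The job was handed in at about 13.2 s, with the head held over the window; I was given no verdict.

- **Carriage:** I pushed the tab with closed fingers. The force stayed near 2 N while the carriage slid, then jumped to about 37 N sideways (43 N in total) when it stalled at the end stop. I backed straight off, and the pictures since then show the carriage still against the stop blocks.
- **Head:** I gripped the ridge at 35 N with a 24 mm opening. It crossed the panel with its underside roughly 50 mm above the panel top. The wrist pictures show no slip since the lift.
- **Final pose:** The wrist camera puts the head centre within about 1 mm of the window centre. Both yaws are about 0.174 rad and the tool is vertical. The gap above the frame works out at 10.6 mm, calculated from the measured TCP height and the height at the grasp. I did not measure the gap separately in a picture.
- **Disagreement between views:** Before the carry, the overhead camera placed the window centre about 2 mm further in +y than the wrist camera did. I used the wrist view because it shows the head and frame together.
- **Other things on the bench:** The pink look-alike and the bystanders looked unmoved in the pictures, though I did not measure them.

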